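# Shut the pottery tool drawer and present the opened combination lock

### The arm

A 6-joint arm with a two-finger parallel gripper is mounted at the origin on the work surface. World frame = base frame: x ahead of the robot, y to its left, z up, the work surface at z = 0. Lengths are in m, angles in rad, forces in N, time in s.
With the tool pointing down it reaches from about 0.35 to 0.975 m from the base axis. Payload 4.9 kg.
Tool frame: the origin (TCP) lies at the very end of the fingers, on their centre line; the grasp point (between the pads) lies 19 mm behind it; x points along the fingers, y is the direction in which the jaws open and shut, and the axes are right-handed (so a half turn about x gives the same grasp; the last joint's range is limited). The gripper opens to 85 mm and grips with 20 to 120 N. Pads are 22 mm wide; open, the fingers measure 114 mm over their backs; the gripper's body (76 mm by 85 mm) begins 54 mm behind the grasp point. The pads swing forward as they close: fully open they stand 13 mm farther back than shut.
Start: joints at [1.115, 0.053, 1.613, -0, 1.476, -0.119], TCP at [0.207, 0.59, 0.231] pointing down, gripper open.
Joint ranges: [-3.01, 3.01], [-1.01, 2.22], [0.06, 2.58], [-1.02, 4.17], [0.09, 2.62], [-3.14, 3.14]. Speed limits (rad/s): [2.57, 2.57, 3.14, 3.14, 3.14, 3.14].

### API

Orientations are given as a rotation vector (axis times angle).
In Python, from station import ctrl, get_image, calibration, finish_job, search_frame, cut_out, mark_of gives the robot as it stands. The module is installed in compiled form; this text tells all that it offers.
- The arm moves only by the tool arm_command, never from a script. Its argument "plan" is a list that holds one entry, the list of rows, each a list of 7 numbers: the shift along the tool's x, y, z in m, then the turn, a rotation vector about the tool's x, y, z in degrees, then the finger opening in m, from 0 to 0.0854. A call has 1 to 20 rows; each row shifts and turns the pose as measured when the row begins, along the tool's axes as they then stand; what a row does not reach is not made up. A row lasts 1/12 s, in which the tool goes at most 41.7 mm and 7.16 degrees, less where a joint would pass 70% of its speed; a pose out of reach is approached as far as the arm can. A call with a gripper value outside its range is refused whole. The fingers move at their own pace and stop on an object; "squeeze" is the grip in N (left out, the last holds). Time passes only in rows, so rows that do not move let the fingers close. It gives the time, the measured TCP pose, the force and the opening at its end, in the units of the state.
- ctrl.get_obs(): the state, without advancing time (a new reading comes with each control period).
- get_image(name): name is "scene" or "side" or "wrist"; returns the picture (384x512x3 uint8, red, green, blue); there is no depth.
- calibration(name): a dict with "fx", "fy", "cx", "cy" (pixels), "cam_to_world" (4x4, takes a point from camera to world coordinates); the wrist camera has in their place "hand_eye" (4x4, takes a point from camera to tool coordinates, whose origin is the TCP and whose axes are the tool frame's). Camera axes: x right, y down, z forward; pixel columns grow to the right and rows downward; lengths in m; the calibration is good to about 2 mm. A picture is of the moment at which its call begins: read the wrist's pose just before it. calibration takes no time and is no camera call.
- finish_job(): hands the job in, once; it reports no verdict.
Trained networks look in the newest picture that a camera, given by its name, has taken for a name from the list of things; names that differ only in an ending like _2 or _b are one class to them, and where a whole thing is asked for, a point or a joint stands for the part that bears it (a point fixed in the world has none). Each returns a list of dicts, best first, with "conf" (0 to 1); they miss things now and then, are a little off and sometimes report something else, mostly with a low value. They report only what shows in the picture. A call takes as long as a camera call.
- search_frame(camera, thing): "at" ([x, y, z] in m, in the coordinates of the camera as it stood for that picture, good to about 4 mm: the middle of the surface that is visible of it).
- cut_out(camera, thing): "mask" (384x512 bool, what is visible of it).
- mark_of(camera, thing): "at" ([x, y, z] in m, in the coordinates of the camera as it stood for that picture, good to about 4 mm: a listed point, or the origin of a listed thing).
The state is a dict: "t": time; "q": joint angles; "dq": joint speeds; "effort": joint torques, N m; "tool_pos": TCP position; "tool_rot": TCP orientation; "contact_force": force on the tool from outside, world axes, zero at the start; "wrist_torque": the same for the moment, N m; "opening": finger opening in m.
Only numpy, scipy, OpenCV 4.12 (cv2) and the standard library are available. Lean on these libraries where they do the work, as an engineer would, in place of code of your own. Each camera call takes 0.05 s, during which the arm holds its last target. There are 200 camera calls.

### The job

Lock-up time in the pottery: push the chest's open drawer fully home until it seats, then turn the dial of the combination lock lying in its wooden cradle clockwise until its white pointer clicks in at the index mark on the shackle side, and pull the shackle fully out, open. Then lift the opened lock out of the cradle and finish while still holding it, level, in the air directly above the eyes on top of the chest with its underside about 8 cm higher than the eye's opening; do not put it down or let go. Leave the clay cups and the bowl where they stand.

Things in the scene. Friction and masses are not known exactly. Their poses are not given: they have to be found in the camera images.
- chest: Grey steel tool chest, 200 deep (x) x 240 wide (y) x 120 mm high, fixed to the table. Origin at the centre of its underside; its own -x is the front, facing roughly to the robot. One drawer fills the front.
- chest_drawer0 (a joint): How far the chest's drawer is open (m): 0 = fully home, starts 0.06 to 0.11. It slides along the chest's own x, opening to -x; home is +x. It runs with about 1 N of drag; a sprung ball catch resists with about 7 N from 14 to 6 mm before home, then draws it in to a hard stop at 0.
- chest_drawer0_handle (a point): Middle of the drawer's horizontal steel bar handle: bar 120 mm long along the chest's y, about 10 mm thick, 82 mm above the table, 35 mm in front of the drawer's front. Moves with the drawer.
- eye (a point): Middle of the opening of the upright steel wire eye fixed on the chest's top just behind its front edge, midway across; 140 mm above the table. The eye is 27 wide and tops out at 155 mm above the table; a like eye on the drawer's front stands right before it when the drawer is home.
- cradle: Wooden cradle fixed to the table, holding the lock: foot 88 x 84 x 6 mm, pad 60 x 40 mm with top 16 mm above the table, four L-shaped corner stops up to 34 mm above the table (1.5 mm play) reaching 41.5 mm in x and 39.5 mm in y from the centre; the middle 58 mm of each long side is open. Origin: centre of its underside; axes as the lock's at the start.
- lock: Steel combination padlock, loose, about 0.36 to 0.6 kg in all, lying on its back in the cradle, dial up. Case 66 (x) x 62 (y) x 28 mm (z); origin at the centre of the case's underside; +x points to the shackle, z out of the dial face. To carry it, grip the case across its 62 mm width (y), at its middle.
- dial (a joint): Dial angle (rad), growing clockwise seen from above: 0 = pointer at the index mark, lock free to open (within 0.1). Starts -1.8 to -0.8: turn it clockwise by that much. Range -2.2 to 0.7. Small clicks every 0.4 rad (up to 0.15 N m), one deeper notch at 0 that centres the dial when let go. It cannot turn while the shackle is out.
- dial_grip (a point): On the dial's axis, 48 mm above the case's underside, mid grip bar. Black disc 48 mm across, 8 mm high on the case's face; on it a bar 12 mm thick, 38 mm long, to 22 mm above the disc (58 mm above the case's underside). The point's +x runs along the bar to its pointed, white-lined end, z up; grip across the bar to turn.
- shackle (a joint): How far the shackle is pulled out of the case (m): 0 = shut, 0.025 = fully open (hard stop). It slides along the lock's +x with about 3 N of drag, stays where it is left, and is barred after 1.5 mm unless the dial is at 0.
- shackle_bow (a point): Middle of the shackle's cross bar: an 8 mm steel bar along the lock's y, straight for 22 mm; lies 79 mm from the lock's origin along +x when shut, 14 mm above the case's underside. Inside the U: 32 mm wide, 42 mm from case to bar. Axes as the lock's.
- cup_a: Unfired clay cup, 72 mm across, 85 mm high, upright; origin at the centre of its underside. Leave alone.
- cup_b: Another like clay cup. Leave alone.
- scrap_bowl: Terracotta bowl, 130 mm across, 50 mm high; origin at the centre of its underside. Leave alone.

How it is judged:
By the outcome, as a careful person would: the job done as asked, in the order asked, and still so for the second after the job is handed in, while the arm keeps its last pose, push and grip.
It also fails if it takes over 72 s, if anything falls off the work surface, if the arm or the gripper's body presses on something with over 40 N, if the wrist force passes 120 N, or if a joint passes its speed limit or range.

## Working session

There is one attempt and no reset: what is moved stays moved. The work goes in short steps, Python scripts to look and compute and a tool call to move; the robot and the scene stay as the last step left them, time stands still between calls to the robot, and variables do not carry over. Pictures are saved under pics/ and viewed, about 8 in all and at most 12, crops included, and the job is handed in when it is done.

Besides the shell and the picture viewer there is one more tool, called after ">>>" as a command line: name --argument value ..., lists and objects as JSON in quotes. arm_command: Moves the arm, as the interface text tells. Its arguments: {"type":"object","properties":{"plan":{"type":"array","items":{"type":"array","items":{"type":"array","items":{"type":"number"}}}},"squeeze":{"type":"number"}},"required":["plan"]}

```bash
mkdir -p pics; cat > h.py <<'E'
import numpy as np, cv2
from scipy.spatial.transform import Rotation as R
from station import ctrl,get_image,calibration,finish_job,search_frame,cut_out,mark_of
def T(o=None):
    o=o or ctrl.get_obs(); M=np.eye(4); M[:3,:3]=R.from_rotvec(o["tool_rot"]).as_matrix(); M[:3,3]=o["tool_pos"]; return M
def c2w(name):
    c=calibration(name); return np.array(c["cam_to_world"]) if "cam_to_world" in c else T()@np.array(c["hand_eye"])
def snap(name,fn=None):
    M=c2w(name); im=get_image(name)
    if fn: cv2.imwrite("pics/"+fn,im[:,:,::-1])
    return M,im
def marks(name,M,things,f=mark_of):
    for t in things:
        for d in f(name,t)[:3]:
            p=M[:3,:3]@np.array(d["at"])+M[:3,3]; print(name,t,round(d["conf"],2),np.round(p,4))
E
python3 - <<'E'
from h import *
o=ctrl.get_obs(); print({k:np.round(v,3) for k,v in o.items()}); print(T().round(3))
th=["chest","chest_drawer0_handle","eye","cradle","lock","dial_grip","shackle_bow","cup_a","scrap_bowl"]
ims=[]
for n in ["scene","side"]:
    M,im=snap(n); print(n,M.round(3)); ims.append(im); marks(n,M,th)
cv2.imwrite("pics/a.png",cv2.resize(np.vstack(ims),(400*1,600))[:,:,::-1])
cv2.imwrite("pics/s1.png",ims[0][:,:,::-1]);cv2.imwrite("pics/s2.png",ims[1][:,:,::-1])
M,im=snap("wrist","w1.png"); print(calibration("wrist"))
E
```

```text
{'t': np.float64(0.0), 'q': array([ 1.115,  0.053,  1.614,  0.   ,  1.476, -0.119]), 'dq': array([-0.   , -0.   ,  0.001, -0.001,  0.002, -0.001]), 'effort': array([ 0.0000e+00, -3.9369e+01, -3.7017e+01, -0.0000e+00,  7.0000e-03,
       -0.0000e+00]), 'tool_pos': array([0.206, 0.589, 0.23 ]), 'tool_rot': array([ 0.263,  1.555, -0.266]), 'contact_force': array([0.34 , 0.671, 0.325]), 'wrist_torque': array([0.037, 0.031, 0.014]), 'opening': np.float64(0.086)}
[[-0.001  0.33   0.944  0.206]
 [-0.002  0.944 -0.33   0.589]
 [-1.    -0.002 -0.     0.23 ]
 [ 0.     0.     0.     1.   ]]
scene [[ 0.615  0.402 -0.679  1.322]
 [ 0.789 -0.335  0.516 -0.51 ]
 [-0.02  -0.852 -0.523  0.708]
 [ 0.     0.     0.     1.   ]]
scene chest 0.87 [ 0.7156 -0.1766  0.0008]
scene chest_drawer0_handle 0.78 [ 0.4762 -0.2079  0.0827]
scene eye 0.76 [ 0.6396 -0.1869  0.137 ]
scene cradle 0.66 [ 0.5124  0.1913 -0.0055]
scene lock 0.7 [0.5152 0.1873 0.0195]
scene lock 0.38 [ 0.5095  0.1887 -0.0044]
scene dial_grip 0.5 [0.5095 0.1896 0.0585]
scene shackle_bow 0.43 [0.5863 0.2181 0.031 ]
scene cup_a 0.97 [ 0.4264 -
[... 513 characters left out ...]
0.5096 0.1876 0.0641]
side shackle_bow 0.65 [0.5814 0.2189 0.0323]
side cup_a 0.91 [ 4.186e-01 -1.600e-02  1.000e-04]
side cup_a 0.83 [0.5817 0.3848 0.0035]
side scrap_bowl 0.96 [0.408  0.3729 0.0024]
side scrap_bowl 0.21 [0.5047 0.1912 0.0046]
{'fx': 265.3021274724532, 'fy': 265.3021274724532, 'cx': 254.6551945338506, 'cy': 195.58071293702704, 'hand_eye': array([[-4.32430438e-05, -2.72559101e-01,  9.62139041e-01,
        -1.42132545e-01],
       [ 9.99999907e-01, -4.23685513e-04, -7.50788603e-05,
         6.64523327e-04],
       [ 4.28107800e-04,  9.62138949e-01,  2.72559094e-01,
        -6.79053328e-02],
       [ 0.00000000e+00,  0.00000000e+00,  0.00000000e+00,
         1.00000000e+00]])}
```

View pics/s1.png

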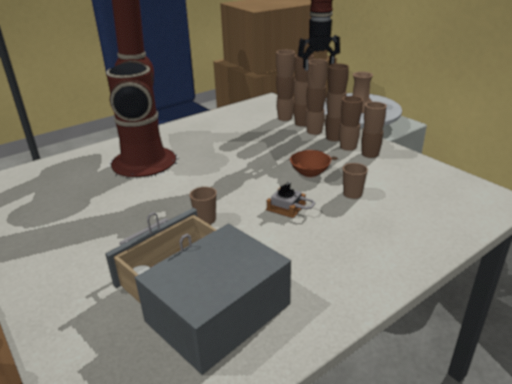

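View pics/s2.png

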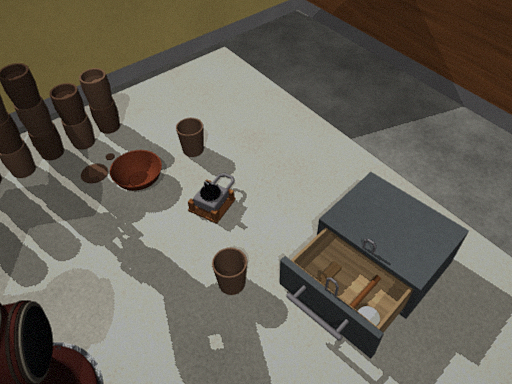

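The scene view shows the open drawer at lower left (handle and front about 110–230, 215–290), the lock at (288,200), cup A at (203,205), cup B at (354,180) and the bowl at (310,162). The side view agrees: lock (212,200), drawer handle (315,315), cups (230,270) and (190,137), bowl (135,170).

```bash
cat >> h.py <<'E'
def ori(yaw,tilt=0):
    """tool x down, tool z at heading yaw (deg); tilt>0 leans the body back against tool z"""
    y=np.radians(yaw); z=np.array([np.cos(y),np.sin(y),0]); x=np.array([0,0,-1.])
    A=np.column_stack([x,np.cross(z,x),z]); return A@R.from_euler("y",-tilt,degrees=True).as_matrix()
def plan(pos,yaw=None,tilt=0,n=None,op=0.0854):
    from scipy.spatial.transform import Slerp
    M=T(); R0=M[:3,:3]; R1=R0 if yaw is None else ori(yaw,tilt); p0=M[:3,3]; p1=np.array(pos)
    ang=np.degrees(R.from_matrix(R0.T@R1).magnitude()); d=np.linalg.norm(p1-p0)
    n=n or int(max(np.ceil(d/.035),np.ceil(ang/6),1)); S=Slerp([0,1],R.from_matrix([R0,R1]))
    rows=[]
    for i in range(n):
        A=S(i/n).as_matrix(); B=S((i+1)/n).as_matrix()
        rows.append([round(float(v),3) for v in A.T@(p1-p0)/n]+[round(float(v),1) for v in R.from_matrix(A.T@B).as_rotvec(degrees=True)]+[op])
    print("from",p0.round(4),"n",n); print(rows)
def st():
    o=ctrl.get_obs(); M=T(o); print("t",round(o["t"],2),"pos",M[:3,3].round(4),"yaw",np.degrees(np.arctan2(M[1,2],M[0,2])).round(1),"x",M[:3,0].round(3),"F",np.round(o["contact_force"],1),"op",round(o["opening"],4),"q",np.round(o["q"],2))
E
python3 -c "
from h import *
plan([.48,.175,.20],22)"
```

```text
from [0.2065 0.5899 0.2313] n 15
[[0.002, -0.02, 0.026, -2.8, -0.0, -0.0, 0.0854], [0.002, -0.021, 0.025, -2.8, -0.0, -0.0, 0.0854], [0.002, -0.023, 0.024, -2.8, -0.0, -0.0, 0.0854], [0.002, -0.024, 0.023, -2.8, -0.0, -0.0, 0.0854], [0.002, -0.025, 0.022, -2.8, -0.0, -0.0, 0.0854], [0.002, -0.026, 0.021, -2.8, -0.0, -0.0, 0.0854], [0.002, -0.027, 0.02, -2.8, -0.0, -0.0, 0.0854], [0.002, -0.028, 0.018, -2.8, -0.0, -0.0, 0.0854], [0.002, -0.028, 0.017, -2.8, -0.0, -0.0, 0.0854], [0.002, -0.029, 0.016, -2.8, -0.0, -0.0, 0.0854], [0.002, -0.03, 0.014, -2.8, -0.0, -0.0, 0.0854], [0.002, -0.031, 0.013, -2.8, -0.0, -0.0, 0.0854], [0.002, -0.031, 0.011, -2.8, -0.0, -0.0, 0.0854], [0.002, -0.032, 0.01, -2.8, -0.0, -0.0, 0.0854], [0.002, -0.032, 0.008, -2.8, -0.0, -0.0, 0.0854]]
```

>>> arm_command --plan '[[[0.002, -0.02, 0.026, -2.8, 0, 0, 0.0854], [0.002, -0.021, 0.025, -2.8, 0, 0, 0.0854], [0.002, -0.023, 0.024, -2.8, 0, 0, 0.0854], [0.002, -0.024, 0.023, -2.8, 0, 0, 0.0854], [0.002, -0.025, 0.022, -2.8, 0, 0, 0.0854], [0.002, -0.026, 0.021, -2.8, 0, 0, 0.0854], [0.002, -0.027, 0.02, -2.8, 0, 0, 0.0854], [0.002, -0.028, 0.018, -2.8, 0, 0, 0.0854], [0.002, -0.028, 0.017, -2.8, 0, 0, 0.0854], [0.002, -0.029, 0.016, -2.8, 0, 0, 0.0854], [0.002, -0.03, 0.014, -2.8, 0, 0, 0.0854], [0.002, -0.031, 0.013, -2.8, 0, 0, 0.0854], [0.002, -0.031, 0.011, -2.8, 0, 0, 0.0854], [0.002, -0.032, 0.01, -2.8, 0, 0, 0.0854], [0.002, -0.032, 0.008, -2.8, 0, 0, 0.0854], [0, 0, 0, 0, 0, 0, 0.0854]]]'

```text
t: 2.38
tool_pos: [0.5014, 0.1645, 0.2017]
tool_rot: [-0.343, 1.535, 0.348]
contact_force: [0.6, 1.0, -0.2]
opening: 0.0857
```

```bash
python3 -c "
from h import *
st(); M,im=snap('wrist','w2.png'); marks('wrist',M,['lock','cradle','dial_grip','shackle_bow'])
cv2.imwrite('pics/w2.png',cv2.resize(im,(800,600))[:,:,::-1])
plan([.42,-.217,.22],8,20,op=0)
"
```

```text
t 2.38 pos [0.5014 0.1645 0.2017] yaw 25.3 x [ 0.007  0.005 -1.   ] F [ 0.6  1.  -0.2] op 0.0857 q [ 0.17 -0.17  1.87  0.    1.43 -1.84]
wrist lock 0.67 [0.5112 0.1925 0.0123]
wrist dial_grip 0.94 [0.5139 0.1857 0.0613]
wrist dial_grip 0.33 [0.4093 0.372  0.0035]
wrist shackle_bow 0.69 [0.5794 0.2164 0.0328]
from [0.4985 0.1695 0.202 ] n 12
[[-0.002, -0.026, -0.02, 1.4, -1.6, -0.3, 0], [-0.002, -0.027, -0.019, 1.4, -1.6, -0.3, 0], [-0.003, -0.027, -0.018, 1.4, -1.6, -0.3, 0], [-0.003, -0.028, -0.018, 1.4, -1.6, -0.3, 0], [-0.003, -0.028, -0.017, 1.4, -1.6, -0.3, 0], [-0.004, -0.029, -0.016, 1.4, -1.6, -0.3, 0], [-0.004, -0.029, -0.015, 1.4, -1.6, -0.3, 0], [-0.004, -0.029, -0.014, 1.4, -1.6, -0.3, 0], [-0.004, -0.03, -0.013, 1.4, -1.6, -0.3, 0], [-0.005, -0.03, -0.013, 1.4, -1.6, -0.3, 0], [-0.005, -0.03, -0.012, 1.4, -1.6, -0.3, 0], [-0.005, -0.031, -0.011, 1.4, -1.6, -0.3, 0]]
```

View pics/w2.png

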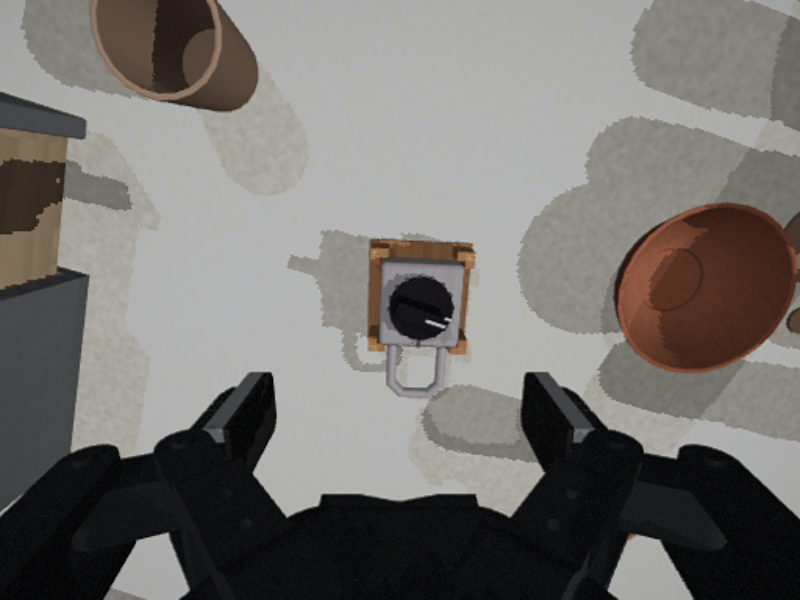

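The wrist view shows the lock almost square to the tool. The dial centre is near (421,308), with the white pointer end at (445,322) to the image right, about 70° counter-clockwise of the shackle side. The shackle bar is at (416,393). I'll do the drawer first.

>>> arm_command --plan '[[[-0.002, -0.026, -0.02, 1.4, -1.6, -0.3, 0], [-0.002, -0.027, -0.019, 1.4, -1.6, -0.3, 0], [-0.003, -0.027, -0.018, 1.4, -1.6, -0.3, 0], [-0.003, -0.028, -0.018, 1.4, -1.6, -0.3, 0], [-0.003, -0.028, -0.017, 1.4, -1.6, -0.3, 0], [-0.004, -0.029, -0.016, 1.4, -1.6, -0.3, 0], [-0.004, -0.029, -0.015, 1.4, -1.6, -0.3, 0], [-0.004, -0.029, -0.014, 1.4, -1.6, -0.3, 0], [-0.004, -0.03, -0.013, 1.4, -1.6, -0.3, 0], [-0.005, -0.03, -0.013, 1.4, -1.6, -0.3, 0], [-0.005, -0.03, -0.012, 1.4, -1.6, -0.3, 0], [-0.005, -0.031, -0.011, 1.4, -1.6, -0.3, 0], [0, 0, 0, 0, 0, 0, 0], [0, 0, 0, 0, 0, 0, 0]]]'

```text
t: 3.8
tool_pos: [0.4203, -0.2152, 0.2235]
tool_rot: [-0.11, 1.195, 0.141]
contact_force: [-0.4, -0.1, 0.8]
opening: -0.0002
```

```bash
python3 -c "
from h import *
st(); M,im=snap('wrist'); marks('wrist',M,['chest','eye','chest_drawer0_handle'])
plan([.425,-.217,.065],8,20,op=0)
"
```

```text
t 3.8 pos [ 0.4203 -0.2152  0.2235] yaw 9.9 x [ 0.36   0.051 -0.932] F [-0.4 -0.1  0.8] op -0.0002 q [-0.81 -0.54  2.15  0.31  1.32 -2.6 ]
wrist eye 0.69 [ 0.6388 -0.1839  0.1383]
wrist chest_drawer0_handle 0.94 [ 0.4756 -0.2091  0.0812]
wrist chest_drawer0_handle 0.44 [0.5851 0.2186 0.0334]
from [ 0.4211 -0.2134  0.2234] n 5
[[0.03, -0.0, -0.011, 0.4, 0.3, -0.0, 0], [0.03, -0.001, -0.011, 0.4, 0.3, -0.0, 0], [0.03, -0.001, -0.011, 0.4, 0.3, -0.0, 0], [0.03, -0.001, -0.01, 0.4, 0.3, -0.0, 0], [0.03, -0.001, -0.01, 0.4, 0.3, -0.0, 0]]
```

>>> arm_command --plan '[[[0.03, 0, -0.011, 0.4, 0.3, 0, 0], [0.03, -0.001, -0.011, 0.4, 0.3, 0, 0], [0.03, -0.001, -0.011, 0.4, 0.3, 0, 0], [0.03, -0.001, -0.01, 0.4, 0.3, 0, 0], [0.03, -0.001, -0.01, 0.4, 0.3, 0, 0], [0, 0, 0, 0, 0, 0, 0]]]'

```text
t: 4.5
tool_pos: [0.4326, -0.211, 0.0647]
tool_rot: [-0.104, 1.216, 0.133]
contact_force: [-1.0, 0.9, -0.6]
opening: 0.0002
```

```bash
python3 -c "
from h import *
st(); plan([.525,-.202,.065],8,20,op=0)
"
```

```text
t 4.5 pos [ 0.4326 -0.211   0.0647] yaw 9.3 x [ 0.342  0.047 -0.939] F [-1.   0.9 -0.6] op 0.0002 q [-0.77 -0.32  2.27  0.33  0.99 -2.66]
from [ 0.4326 -0.211   0.0647] n 3
[[0.011, -0.002, 0.029, 0.4, 0.1, 0.0, 0], [0.011, -0.002, 0.029, 0.4, 0.1, 0.0, 0], [0.011, -0.002, 0.029, 0.4, 0.1, 0.0, 0]]
```

>>> arm_command --plan '[[[0.0026, 0, 0.007, 0, 0, 0, 0], [0.0026, 0, 0.007, 0, 0, 0, 0], [0.0026, 0, 0.007, 0, 0, 0, 0], [0.0026, 0, 0.007, 0, 0, 0, 0], [0.0026, 0, 0.007, 0, 0, 0, 0], [0.0026, 0, 0.007, 0, 0, 0, 0], [0.0026, 0, 0.007, 0, 0, 0, 0], [0.0026, 0, 0.007, 0, 0, 0, 0], [0.0026, 0, 0.007, 0, 0, 0, 0], [0.0026, 0, 0.007, 0, 0, 0, 0], [0.0026, 0, 0.007, 0, 0, 0, 0], [0.0026, 0, 0.007, 0, 0, 0, 0]]]'

```text
t: 5.5
tool_pos: [0.5336, -0.1936, 0.072]
tool_rot: [-0.114, 1.211, 0.136]
contact_force: [-1.6, -1.6, -2.3]
opening: 0.0
```

```bash
python3 -c "
from h import *
st()"
```

```text
t 5.5 pos [ 0.5336 -0.1936  0.072 ] yaw 9.8 x [ 0.346  0.044 -0.937] F [-1.6 -1.6 -2.3] op 0.0 q [-0.59 -0.11  2.08  0.29  0.92 -2.49]
```

>>> arm_command --plan '[[[0.003, 0, 0.0045, 0, 0, 0, 0], [0.003, 0, 0.0045, 0, 0, 0, 0], [0.003, 0, 0.0045, 0, 0, 0, 0], [0.003, 0, 0.0045, 0, 0, 0, 0]]]'

```text
t: 5.83
tool_pos: [0.5582, -0.1905, 0.0683]
tool_rot: [-0.115, 1.209, 0.135]
contact_force: [-4.9, -0.8, 1.4]
opening: -0.0004
```

>>> arm_command --plan '[[[0.003, 0, 0.0055, 0, 0, 0, 0], [0.003, 0, 0.0055, 0, 0, 0, 0], [0.003, 0, 0.0055, 0, 0, 0, 0]]]'

```text
t: 6.08
tool_pos: [0.5714, -0.1878, 0.0622]
tool_rot: [-0.118, 1.227, 0.14]
contact_force: [-42.1, -9.1, 15.2]
opening: 0.0002
```

>>> arm_command --plan '[[[0.003, 0, 0.0055, 0, 0, 0, 0], [0.003, 0, 0.0055, 0, 0, 0, 0]]]'

```text
t: 6.25
tool_pos: [0.5731, -0.1866, 0.054]
tool_rot: [-0.121, 1.256, 0.147]
contact_force: [-26.4, -6.0, 10.0]
opening: -0.0001
```

>>> arm_command --plan '[[[-0.006, 0, -0.018, 0, 0, 0, 0], [-0.008, 0, -0.028, 0, 0, 0, 0], [-0.008, 0, -0.028, 0, 0, 0, 0], [-0.033, 0, 0, 0, 0, 0, 0], [-0.035, 0, 0, 0, 0, 0, 0], [-0.035, 0, 0, 0, 0, 0, 0], [-0.035, 0, 0, 0, 0, 0, 0], [0, 0, 0, 0, 0, 0, 0]]]'

```text
t: 6.92
tool_pos: [0.452, -0.2057, 0.1847]
tool_rot: [-0.115, 1.259, 0.15]
contact_force: [0.2, -0.7, 0.7]
opening: 0.0005
```

```bash
python3 -c "
from h import *
st(); M,a=snap('wrist'); marks('wrist',M,['eye','chest_drawer0_handle'])
M,b=snap('scene'); marks('scene',M,['eye','chest_drawer0_handle','chest'])
M,c=snap('side'); marks('side',M,['eye','chest_drawer0_handle','chest'])
cv2.imwrite('pics/d1.png',np.hstack([cv2.resize(a,(400,300)),cv2.resize(c[150:384,200:512],(400,300))])[:,:,::-1])
plan([.48,.17,.2],-70,0,op=0.06)
"
```

```text
t 6.92 pos [ 0.452  -0.2057  0.1847] yaw 10.2 x [ 0.299  0.05  -0.953] F [ 0.2 -0.7  0.7] op 0.0005 q [-0.71 -0.41  2.11  0.25  1.24 -2.52]
scene eye 0.61 [ 0.6373 -0.1853  0.1374]
scene chest_drawer0_handle 0.72 [0.51   0.1869 0.0576]
scene chest_drawer0_handle 0.56 [ 0.5836 -0.1943  0.0838]
scene chest 0.87 [ 0.7194 -0.1757  0.0023]
side eye 0.92 [ 0.6373 -0.1845  0.1408]
side chest_drawer0_handle 0.85 [ 0.5803 -0.1912  0.0805]
side chest 0.57 [ 0.7122 -0.1721  0.0014]
from [ 0.4491 -0.2026  0.1749] n 14
[[0.0, 0.026, 0.007, 5.7, 1.0, -0.9, 0.06], [-0.0, 0.026, 0.004, 5.7, 1.0, -0.9, 0.06], [-0.0, 0.027, 0.002, 5.7, 1.0, -0.9, 0.06], [-0.001, 0.027, -0.001, 5.7, 1.0, -0.9, 0.06], [-0.001, 0.027, -0.003, 5.7, 1.0, -0.9, 0.06], [-0.002, 0.026, -0.006, 5.7, 1.0, -0.9, 0.06], [-0.002, 0.025, -0.009, 5.7, 1.0, -0.9, 0.06], [-0.002, 0.024, -0.011, 5.7, 1.0, -0.9, 0.06], [-0.002, 0.023, -0.014, 5.7, 1.0, -0.9, 0.06], [-0.002, 0.021, -0.016, 5.7, 1.0, -0.9, 0.06], [-0.002, 0.02, -0.018, 5.7, 1.0, -0.9, 0.06], [-0.002, 0.018, -0.02, 5.7, 1.0, -0.9, 0.06], [-0.002, 0.016, -0.022, 5.7, 1.0, -0.9, 0.06], [-0.002, 0.014, -0.023, 5.7, 1.0, -0.9, 0.06]]
```

View pics/d1.png

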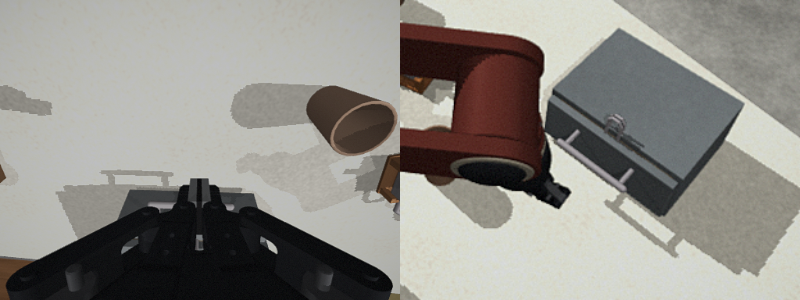

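The drawer is shut flush: handle found at x≈0.582, both eyes standing together, and the cup untouched at the left of the wrist half. Next I'll go above the dial.

```bash
python3 -c "
from h import *
plan([.505,.185,.2],-85,0,n=18,op=0.05)
"
```

```text
from [ 0.4491 -0.2026  0.1749] n 18
[[0.001, 0.021, 0.007, 5.2, 0.7, -0.8, 0.05], [0.0, 0.021, 0.005, 5.2, 0.7, -0.8, 0.05], [0.0, 0.022, 0.003, 5.2, 0.7, -0.8, 0.05], [-0.0, 0.022, 0.001, 5.2, 0.7, -0.8, 0.05], [-0.001, 0.022, -0.001, 5.2, 0.7, -0.8, 0.05], [-0.001, 0.022, -0.003, 5.2, 0.7, -0.8, 0.05], [-0.001, 0.021, -0.005, 5.2, 0.7, -0.8, 0.05], [-0.001, 0.021, -0.007, 5.2, 0.7, -0.8, 0.05], [-0.001, 0.02, -0.009, 5.2, 0.7, -0.8, 0.05], [-0.002, 0.019, -0.01, 5.2, 0.7, -0.8, 0.05], [-0.002, 0.018, -0.012, 5.2, 0.7, -0.8, 0.05], [-0.002, 0.017, -0.014, 5.2, 0.7, -0.8, 0.05], [-0.002, 0.015, -0.015, 5.2, 0.7, -0.8, 0.05], [-0.002, 0.014, -0.017, 5.2, 0.7, -0.8, 0.05], [-0.002, 0.012, -0.018, 5.2, 0.7, -0.8, 0.05], [-0.002, 0.011, -0.019, 5.2, 0.7, -0.8, 0.05], [-0.002, 0.009, -0.02, 5.2, 0.7, -0.8, 0.05], [-0.002, 0.007, -0.021, 5.2, 0.7, -0.8, 0.05]]
```

>>> arm_command --plan '[[[0.001, 0.021, 0.007, 5.2, 0.7, -0.8, 0.05], [0, 0.021, 0.005, 5.2, 0.7, -0.8, 0.05], [0, 0.022, 0.003, 5.2, 0.7, -0.8, 0.05], [0, 0.022, 0.001, 5.2, 0.7, -0.8, 0.05], [-0.001, 0.022, -0.001, 5.2, 0.7, -0.8, 0.05], [-0.001, 0.022, -0.003, 5.2, 0.7, -0.8, 0.05], [-0.001, 0.021, -0.005, 5.2, 0.7, -0.8, 0.05], [-0.001, 0.021, -0.007, 5.2, 0.7, -0.8, 0.05], [-0.001, 0.02, -0.009, 5.2, 0.7, -0.8, 0.05], [-0.002, 0.019, -0.01, 5.2, 0.7, -0.8, 0.05], [-0.002, 0.018, -0.012, 5.2, 0.7, -0.8, 0.05], [-0.002, 0.017, -0.014, 5.2, 0.7, -0.8, 0.05], [-0.002, 0.015, -0.015, 5.2, 0.7, -0.8, 0.05], [-0.002, 0.014, -0.017, 5.2, 0.7, -0.8, 0.05], [-0.002, 0.012, -0.018, 5.2, 0.7, -0.8, 0.05], [-0.002, 0.011, -0.019, 5.2, 0.7, -0.8, 0.05], [-0.002, 0.009, -0.02, 5.2, 0.7, -0.8, 0.05], [-0.002, 0.007, -0.021, 5.2, 0.7, -0.8, 0.05], [0, 0, 0, 0, 0, 0, 0.05], [0, 0, 0, 0, 0, 0, 0.05]]]'

```text
t: 9.13
tool_pos: [0.5199, 0.2057, 0.1976]
tool_rot: [1.196, 1.238, -1.207]
contact_force: [-0.5, 0.3, -0.3]
opening: 0.0499
```

```bash
python3 -c "
from h import *
st(); M,im=snap('wrist','w3.png'); np.savez('w3.npz',M=M); marks('wrist',M,['lock','cradle','dial_grip','shackle_bow'])
c=cut_out('wrist','lock'); 
if c:
  m=c[0]['mask']; ys,xs=np.where(m); print(xs.min(),xs.max(),ys.min(),ys.max())
  x0=max(0,int(xs.mean())-60); y0=max(0,int(ys.mean())-45); print('crop',x0,y0,'scale',800/120)
  cv2.imwrite('pics/w3c.png',cv2.resize(im[y0:y0+90,x0:x0+120],(800,600),interpolation=cv2.INTER_CUBIC)[:,:,::-1])
"
```

```text
t 9.13 pos [0.5199 0.2057 0.1976] yaw -89.1 x [-0.02  0.01 -1.  ] F [-0.5  0.3 -0.3] op 0.0499 q [ 0.24 -0.07  1.79  0.01  1.44  0.22]
wrist lock 0.98 [0.5116 0.1902 0.0138]
wrist lock 0.44 [0.5136 0.1871 0.0641]
wrist cradle 0.66 [ 0.4245 -0.02   -0.0035]
wrist cradle 0.37 [0.584  0.2192 0.0314]
wrist dial_grip 0.97 [0.5136 0.1886 0.0616]
wrist shackle_bow 0.73 [0.5829 0.2193 0.031 ]
wrist shackle_bow 0.66 [0.5131 0.1865 0.0601]
214 317 157 229
crop 197 147 scale 6.666666666666667
```

View pics/w3c.png

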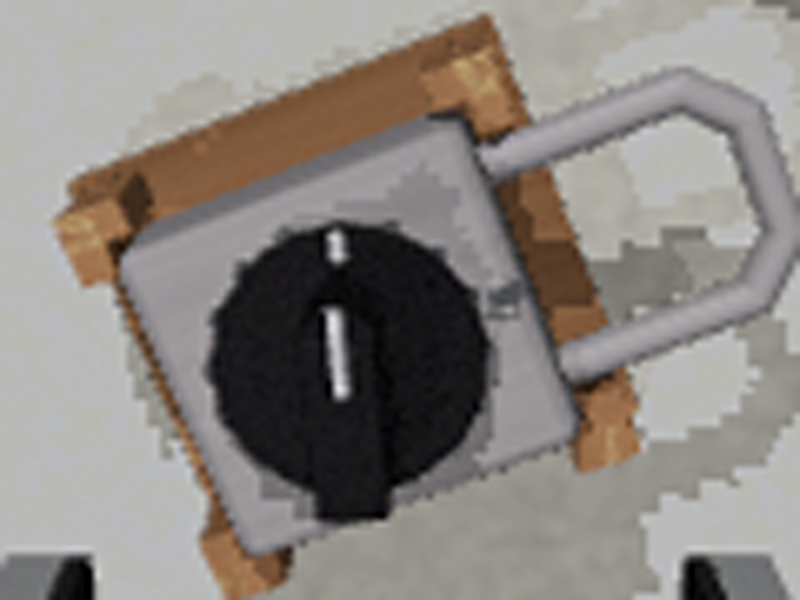

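The crop shows the pointer mark at (337,245), the bar-top line from (333,312) to (342,395), the index tab at (505,300), and the case corners at about (125,255), (465,120), (578,425) and (250,555). The shackle is at the right.

```bash
cat > px.py <<'E'
from h import *
def ray(px,z,M,c):
    d=M[:3,:3]@np.array([(px[0]-c['cx'])/c['fx'],(px[1]-c['cy'])/c['fy'],1]); return M[:3,3]+d*(z-M[2,3])/d[2]
E
python3 - <<'E'
from px import *
M=np.load('w3.npz')['M']; c=calibration('wrist')
f=lambda u,v,z: ray((197+u/6.667-.4,147+v/6.667-.4),z,M,c)
an=lambda a,b: np.degrees(np.arctan2(*(b-a)[[1,0]])).round(1)
C=[f(*p,.044) for p in [(125,255),(465,120),(578,425),(250,555)]]
print(np.round(C,4)); print("ctr",np.mean(C,0).round(4),"sizes",[np.linalg.norm(C[i]-C[(i+1)%4]).round(4) for i in range(4)])
print("yaw",an(C[0],C[1]),an(C[3],C[2]),an(C[1],C[2])+90,an(C[0],C[3])+90)
print("legs",an(f(490,162,.03),f(680,90,.03)),an(f(570,362,.03),f(745,297,.03)))
print("ptr bar",an(f(342,395,.074),f(333,312,.074)),"mark",f(337,245,.052),an(f(350,360,.052),f(337,245,.052)),"disc ctr",f(350,358,.052))
print("bar top rear end",f(350,518,.074),f(333,312,.074),"index",f(505,300,.044))
E
```

```text
[[0.4731 0.2047 0.044 ]
 [0.531  0.2291 0.044 ]
 [0.5523 0.1756 0.044 ]
 [0.4944 0.1497 0.044 ]]
ctr [0.5127 0.1898 0.044 ] sizes [np.float64(0.0628), np.float64(0.0576), np.float64(0.0635), np.float64(0.059)]
yaw 22.9 24.1 21.700000000000003 21.099999999999994
legs 22.1 22.6
ptr bar 96.4 mark [0.50999484 0.20900251 0.052     ] 96.8 disc ctr [0.51235745 0.18939765 0.052     ]
bar top rear end [0.51342426 0.16901326 0.074     ] [0.5104409  0.20323223 0.074     ] index [0.53874793 0.19805277 0.044     ]
```

```bash
python3 -c "
from h import *
plan([.5125,.1897,.10],-83.5,0,n=6,op=0.04)
"
```

```text
from [0.5197 0.2044 0.198 ] n 6
[[0.016, -0.001, 0.003, -1.0, -0.1, 0.2, 0.04], [0.016, -0.001, 0.003, -1.0, -0.1, 0.2, 0.04], [0.016, -0.001, 0.003, -1.0, -0.1, 0.2, 0.04], [0.016, -0.001, 0.002, -1.0, -0.1, 0.2, 0.04], [0.016, -0.001, 0.002, -1.0, -0.1, 0.2, 0.04], [0.016, -0.001, 0.002, -1.0, -0.1, 0.2, 0.04]]
```

>>> arm_command --plan '[[[0.016, -0.001, 0.003, -1.0, -0.1, 0.2, 0.04], [0.016, -0.001, 0.003, -1.0, -0.1, 0.2, 0.04], [0.016, -0.001, 0.003, -1.0, -0.1, 0.2, 0.04], [0.016, -0.001, 0.002, -1.0, -0.1, 0.2, 0.04], [0.016, -0.001, 0.002, -1.0, -0.1, 0.2, 0.04], [0.016, -0.001, 0.002, -1.0, -0.1, 0.2, 0.04], [0, 0, 0, 0, 0, 0, 0.04], [0, 0, 0, 0, 0, 0, 0.04]]]'

```text
t: 10.1
tool_pos: [0.5147, 0.1849, 0.1017]
tool_rot: [1.128, 1.255, -1.113]
contact_force: [0.8, 0.6, 0.1]
opening: 0.0397
```

```bash
python3 -c "
from h import *
st(); plan([.5125,.1897,.058],-83.5,0,n=5,op=0.04)
"
```

```text
t 10.1 pos [0.5147 0.1849 0.1017] yaw -83.3 x [ 0.011  0.002 -1.   ] F [0.8 0.6 0.1] op 0.0397 q [ 0.21 -0.02  1.91 -0.    1.24  0.09]
from [0.5147 0.1849 0.1017] n 5
[[0.009, -0.0, -0.001, 0.0, -0.0, -0.1, 0.04], [0.009, -0.0, -0.001, 0.0, -0.0, -0.1, 0.04], [0.009, -0.0, -0.001, 0.0, -0.0, -0.1, 0.04], [0.009, -0.0, -0.001, 0.0, -0.0, -0.1, 0.04], [0.009, -0.0, -0.001, 0.0, -0.0, -0.1, 0.04]]
```

>>> arm_command --plan '[[[0.009, -0.0004, -0.001, 0, 0, -0.1, 0.04], [0.009, -0.0004, -0.001, 0, 0, -0.1, 0.04], [0.009, -0.0004, -0.001, 0, 0, -0.1, 0.04], [0.009, -0.0004, -0.001, 0, 0, -0.1, 0.04], [0.006, -0.0004, -0.001, 0, 0, -0.1, 0.04], [0, 0, 0, 0, 0, 0, 0.04], [0, 0, 0, 0, 0, 0, 0.04]]]'

```text
t: 10.68
tool_pos: [0.5147, 0.1905, 0.0592]
tool_rot: [1.128, 1.258, -1.117]
contact_force: [1.0, -0.1, 0.8]
opening: 0.0399
```

```bash
python3 -c "
from h import *
st(); plan([.5125,.1897,.057],-83.5,0,n=1,op=0.04)
"
```

```text
t 10.68 pos [0.5147 0.1905 0.0592] yaw -83.3 x [ 0.007  0.002 -1.   ] F [ 1.  -0.1  0.8] op 0.0399 q [0.22 0.04 1.93 0.   1.16 0.1 ]
from [0.5147 0.1905 0.0592] n 1
[[0.002, -0.002, 0.001, 0.2, -0.1, -0.4, 0.04]]
```

>>> arm_command --plan '[[[0.002, -0.002, 0.001, 0, 0, -0.3, 0.04], [0, 0, 0, 0, 0, 0, 0.025], [0, 0, 0, 0, 0, 0, 0.0], [0, 0, 0, 0, 0, 0, 0.0], [0, 0, 0, 0, 0, 0, 0.0], [0, 0, 0, 0, 0, 0, 0.0], [0, 0, 0, 0, 0, 0, 0.0]]]' --squeeze 40

```text
t: 11.27
tool_pos: [0.5121, 0.1892, 0.057]
tool_rot: [1.124, 1.263, -1.122]
contact_force: [-0.8, -0.1, -0.1]
opening: 0.011
```

```bash
python3 -c "
from h import *
st()"
```

```text
t 11.27 pos [0.5121 0.1892 0.057 ] yaw -83.3 x [-0.     0.001 -1.   ] F [-0.8 -0.1 -0.1] op 0.011 q [0.22 0.04 1.93 0.   1.17 0.1 ]
```

>>> arm_command --plan '[[[0, 0, 0, 5, 0, 0, 0], [0, 0, 0, 5, 0, 0, 0], [0, 0, 0, 5, 0, 0, 0], [0, 0, 0, 5, 0, 0, 0], [0, 0, 0, 5, 0, 0, 0], [0, 0, 0, 5, 0, 0, 0], [0, 0, 0, 5, 0, 0, 0], [0, 0, 0, 5, 0, 0, 0], [0, 0, 0, 5, 0, 0, 0], [0, 0, 0, 5, 0, 0, 0], [0, 0, 0, 5, 0, 0, 0], [0, 0, 0, 5, 0, 0, 0], [0, 0, 0, 5, 0, 0, 0]]]'

```text
t: 12.35
tool_pos: [0.513, 0.1885, 0.0569]
tool_rot: [1.944, 0.495, -1.937]
contact_force: [-1.2, -0.9, -1.1]
opening: 0.011
```

```bash
python3 -c "
from h import *
st(); print(ctrl.get_obs()['wrist_torque'])"
```

```text
t 12.35 pos [0.513  0.1885 0.0569] yaw -151.3 x [ 0.004 -0.001 -1.   ] F [-1.2 -0.9 -1.1] op 0.011 q [ 0.22  0.04  1.93 -0.    1.16  1.29]
[-0.31136807  0.1006853  -0.0375085 ]
```

>>> arm_command --plan '[[[0, 0, 0, 3, 0, 0, 0], [0, 0, 0, 2, 0, 0, 0], [0, 0, 0, 0, 0, 0, 0], [0, 0, 0, 0, 0, 0, 0]]]'

```text
t: 12.68
tool_pos: [0.5131, 0.1882, 0.0568]
tool_rot: [2.001, 0.41, -1.992]
contact_force: [-1.1, 0.4, -1.7]
opening: 0.0109
```

```bash
python3 -c "
from h import *
st(); print(ctrl.get_obs()['wrist_torque'])"
```

```text
t 12.68 pos [0.5131 0.1882 0.0568] yaw -156.7 x [ 0.004 -0.001 -1.   ] F [-1.1  0.4 -1.7] op 0.0109 q [ 0.22  0.04  1.93 -0.    1.16  1.38]
[-0.05169901  0.11328341 -0.03641584]
```

Turn the last degree, release and lift, then look at the pointer.

>>> arm_command --plan '[[[0, 0, 0, 1, 0, 0, 0], [0, 0, 0, 0, 0, 0, 0], [0, 0, 0, 0, 0, 0, 0.03], [0, 0, 0, 0, 0, 0, 0.04], [0, 0, 0, 0, 0, 0, 0.04], [0, 0, 0, 0, 0, 0, 0.04], [-0.025, 0, 0, 0, 0, 0, 0.04], [-0.035, 0, 0, 0, 0, 0, 0.04], [-0.035, 0, 0, 0, 0, 0, 0.04], [-0.03, 0, 0, 0, 0, 0, 0.04], [0, 0, 0, 0, 0, 0, 0.04], [0, 0, 0, 0, 0, 0, 0.04]]]'

```text
t: 13.68
tool_pos: [0.5125, 0.1881, 0.1871]
tool_rot: [2.01, 0.394, -2.002]
contact_force: [-0.0, -0.3, -0.9]
opening: 0.0397
```

```bash
python3 -c "
from h import *
st(); M,im=snap('wrist','w4.png'); np.savez('w4.npz',M=M); marks('wrist',M,['lock','dial_grip','shackle_bow'])
x0,y0=197,130; print('crop',x0,y0)
cv2.imwrite('pics/w4c.png',cv2.resize(im[y0:y0+90,x0:x0+120],(800,600),interpolation=cv2.INTER_CUBIC)[:,:,::-1])
"
```

```text
t 13.68 pos [0.5125 0.1881 0.1871] yaw -157.6 x [ 0.004 -0.002 -1.   ] F [-0.  -0.3 -0.9] op 0.0397 q [ 0.22 -0.11  1.84 -0.    1.4   1.4 ]
wrist lock 0.76 [0.5122 0.1907 0.0138]
wrist dial_grip 0.63 [0.5155 0.191  0.0617]
wrist shackle_bow 0.84 [0.5842 0.2184 0.0317]
crop 197 130
```

View pics/w4c.png

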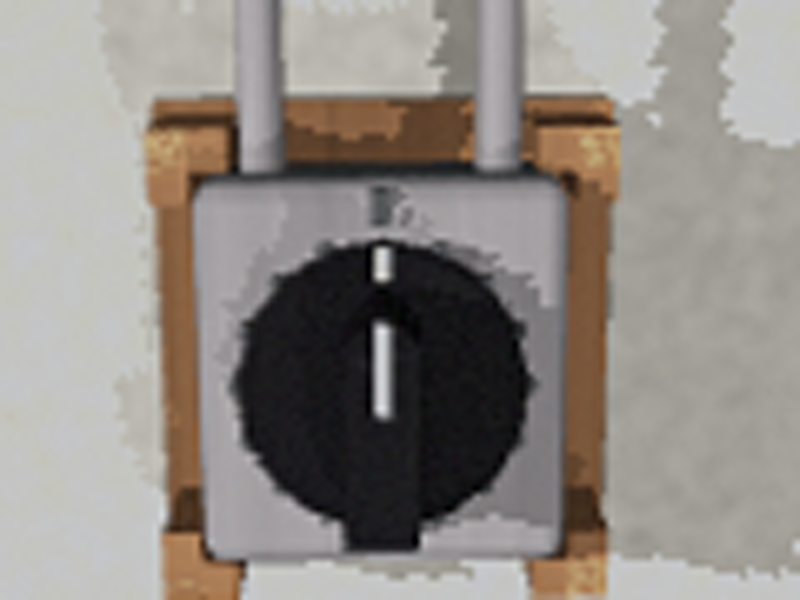

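The pointer and index are in line (both at column 383 in the crop), so the dial is at zero. The lock yaw is about 22.4°. Next is hooking the shackle.

```bash
python3 -c "
from h import *
plan([.562,.2102,.12],-67.6,0,n=16,op=0)
"
```

```text
from [0.5111 0.1878 0.1841] n 16
[[0.004, -0.0, -0.003, -5.6, 0.0, -0.0, 0], [0.004, 0.0, -0.003, -5.6, 0.0, -0.0, 0], [0.004, 0.001, -0.003, -5.6, 0.0, -0.0, 0], [0.004, 0.001, -0.003, -5.6, 0.0, -0.0, 0], [0.004, 0.001, -0.003, -5.6, 0.0, -0.0, 0], [0.004, 0.002, -0.003, -5.6, 0.0, -0.0, 0], [0.004, 0.002, -0.003, -5.6, 0.0, -0.0, 0], [0.004, 0.002, -0.003, -5.6, 0.0, -0.0, 0], [0.004, 0.002, -0.003, -5.6, 0.0, -0.0, 0], [0.004, 0.003, -0.002, -5.6, 0.0, -0.0, 0], [0.004, 0.003, -0.002, -5.6, 0.0, -0.0, 0], [0.004, 0.003, -0.002, -5.6, 0.0, -0.0, 0], [0.004, 0.003, -0.001, -5.6, 0.0, -0.0, 0], [0.004, 0.003, -0.001, -5.6, 0.0, -0.0, 0], [0.004, 0.003, -0.001, -5.6, 0.0, -0.0, 0], [0.004, 0.003, -0.0, -5.6, 0.0, -0.0, 0]]
```

>>> arm_command --plan '[[[0.004, 0, -0.003, -5.6, 0, 0, 0], [0.004, 0, -0.003, -5.6, 0, 0, 0], [0.004, 0.001, -0.003, -5.6, 0, 0, 0], [0.004, 0.001, -0.003, -5.6, 0, 0, 0], [0.004, 0.001, -0.003, -5.6, 0, 0, 0], [0.004, 0.002, -0.003, -5.6, 0, 0, 0], [0.004, 0.002, -0.003, -5.6, 0, 0, 0], [0.004, 0.002, -0.003, -5.6, 0, 0, 0], [0.004, 0.002, -0.003, -5.6, 0, 0, 0], [0.004, 0.003, -0.002, -5.6, 0, 0, 0], [0.004, 0.003, -0.002, -5.6, 0, 0, 0], [0.004, 0.003, -0.002, -5.6, 0, 0, 0], [0.004, 0.003, -0.001, -5.6, 0, 0, 0], [0.004, 0.003, -0.001, -5.6, 0, 0, 0], [0.004, 0.003, -0.001, -5.6, 0, 0, 0], [0.004, 0.003, 0, -5.6, 0, 0, 0], [0, 0, 0, 0, 0, 0, 0], [0, 0, 0, 0, 0, 0, 0]]]'

```text
t: 15.38
tool_pos: [0.5381, 0.2052, 0.0773]
tool_rot: [0.83, 1.437, -0.908]
contact_force: [0.8, 0.3, -0.8]
opening: 0.0001
```

```bash
python3 -c "
from h import *
st(); plan([.562,.2102,.06],-67.6,0,n=6,op=0)
"
```

```text
t 15.38 pos [0.5381 0.2052 0.0773] yaw -63.6 x [-0.063 -0.017 -0.998] F [ 0.8  0.3 -0.8] op 0.0001 q [ 0.24  0.12  1.81 -0.    1.27 -0.22]
from [0.5381 0.2052 0.0773] n 6
[[0.003, 0.004, 0.001, 0.7, -0.1, 0.6, 0], [0.003, 0.004, 0.001, 0.7, -0.1, 0.6, 0], [0.003, 0.004, 0.001, 0.7, -0.1, 0.6, 0], [0.003, 0.004, 0.001, 0.7, -0.1, 0.6, 0], [0.003, 0.004, 0.001, 0.7, -0.1, 0.6, 0], [0.003, 0.004, 0.001, 0.7, -0.1, 0.6, 0]]
```

>>> arm_command --plan '[[[0, 0.004, 0.001, 0.7, -0.1, 0.6, 0], [0, 0.004, 0.001, 0.7, -0.1, 0.6, 0], [0, 0.004, 0.001, 0.7, -0.1, 0.6, 0], [0, 0.004, 0.001, 0.7, -0.1, 0.6, 0], [0, 0.004, 0.001, 0.7, -0.1, 0.6, 0], [0, 0.004, 0.001, 0.7, -0.1, 0.6, 0], [0, 0, 0, 0, 0, 0, 0], [0, 0, 0, 0, 0, 0, 0]]]'

```text
t: 16.05
tool_pos: [0.5641, 0.2096, 0.0755]
tool_rot: [0.932, 1.359, -0.929]
contact_force: [-0.5, -0.2, 0.2]
opening: -0.0
```

```bash
python3 -c "
from h import *
st(); plan([.562,.2102,.05],-67.6,0,n=3,op=0)
"
```

```text
t 16.05 pos [0.5641 0.2096 0.0755] yaw -68.7 x [ 0.004 -0.    -1.   ] F [-0.5 -0.2  0.2] op -0.0 q [ 0.23  0.14  1.79 -0.    1.21 -0.14]
from [0.5641 0.2096 0.0755] n 3
[[0.009, -0.001, -0.0, -0.4, 0.0, -0.1, 0], [0.009, -0.001, -0.0, -0.4, 0.0, -0.1, 0], [0.009, -0.001, -0.0, -0.4, 0.0, -0.1, 0]]
```

>>> arm_command --plan '[[[0.009, -0.0005, -0.0003, -0.4, 0, -0.1, 0], [0.009, -0.0005, -0.0003, -0.4, 0, -0.1, 0], [0.009, 0, -0.0003, -0.2, 0, -0.1, 0], [0, 0, 0, 0, 0, 0, 0]]]'

```text
t: 16.38
tool_pos: [0.5631, 0.2102, 0.0465]
tool_rot: [0.915, 1.368, -0.918]
contact_force: [-0.2, -0.0, -0.9]
opening: -0.0
```

```bash
python3 -c "
from h import *
st(); M,im=snap('wrist'); cv2.imwrite('pics/w5.png',cv2.resize(im[120:384,80:432],(800,600))[:,:,::-1])
plan([.562,.2102,.018],-67.6,0,n=5,op=0)
"
```

```text
t 16.38 pos [0.5631 0.2102 0.0465] yaw -67.6 x [-0.    -0.002 -1.   ] F [-0.2 -0.  -0.9] op -0.0 q [ 0.23  0.18  1.8  -0.    1.16 -0.16]
from [0.5633 0.2103 0.0472] n 5
[[0.006, -0.0, -0.0, -0.0, 0.0, 0.0, 0], [0.006, -0.0, -0.0, -0.0, 0.0, 0.0, 0], [0.006, -0.0, -0.0, -0.0, 0.0, 0.0, 0], [0.006, -0.0, -0.0, -0.0, 0.0, 0.0, 0], [0.006, -0.0, -0.0, -0.0, 0.0, 0.0, 0]]
```

View pics/w5.png

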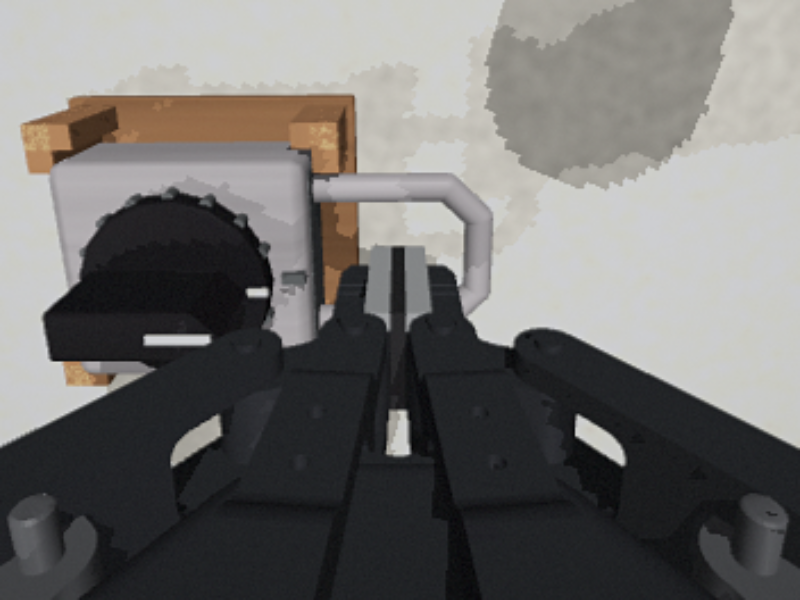

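The fingers (tip at about (397,250) in the crop) hang inside the U, between the case edge (315) and the cross bar (about 478). Descending.

>>> arm_command --plan '[[[0.006, 0, 0, 0, 0, 0, 0], [0.006, 0, 0, 0, 0, 0, 0], [0.006, 0, 0, 0, 0, 0, 0], [0.006, 0, 0, 0, 0, 0, 0], [0.004, 0, 0, 0, 0, 0, 0], [0, 0, 0, 0, 0, 0, 0]]]'

```text
t: 16.93
tool_pos: [0.563, 0.2102, 0.0156]
tool_rot: [0.915, 1.368, -0.918]
contact_force: [-0.1, 0.3, -0.3]
opening: -0.0
```

>>> arm_command --plan '[[[0, 0.005, 0, 0, 0, 0, 0], [0, 0.005, 0, 0, 0, 0, 0], [0, 0.005, 0, 0, 0, 0, 0], [0, 0.005, 0, 0, 0, 0, 0]]]'

```text
t: 17.27
tool_pos: [0.5802, 0.2174, 0.0145]
tool_rot: [0.911, 1.372, -0.923]
contact_force: [-3.1, -1.8, 1.7]
opening: 0.0001
```

>>> arm_command --plan '[[[0, 0.004, 0, 0, 0, 0, 0], [0, 0.004, 0, 0, 0, 0, 0], [0, 0.004, 0, 0, 0, 0, 0]]]'

```text
t: 17.52
tool_pos: [0.5919, 0.2223, 0.0144]
tool_rot: [0.909, 1.375, -0.925]
contact_force: [-13.9, -6.7, 2.3]
opening: 0.0001
```

>>> arm_command --plan '[[[0, 0.003, 0, 0, 0, 0, 0], [0, 0.003, 0, 0, 0, 0, 0]]]'

```text
t: 17.68
tool_pos: [0.5913, 0.2222, 0.011]
tool_rot: [0.896, 1.386, -0.94]
contact_force: [-10.0, -5.6, 2.3]
opening: 0.0001
```

>>> arm_command --plan '[[[-0.003, 0.006, 0, 0, 0, 0, 0], [-0.001, 0.006, 0, 0, 0, 0, 0]]]'

```text
t: 17.85
tool_pos: [0.5908, 0.2221, 0.0088]
tool_rot: [0.874, 1.406, -0.965]
contact_force: [-16.3, -9.1, 4.1]
opening: -0.0003
```

>>> arm_command --plan '[[[0, -0.006, 0, 0, 0, 0, 0], [0, -0.005, 0, 0, 0, 0, 0], [0, 0, 0, 0, 0, 0, 0]]]'

```text
t: 18.1
tool_pos: [0.5805, 0.2178, 0.0078]
tool_rot: [0.874, 1.407, -0.965]
contact_force: [0.1, 0.2, -0.2]
opening: 0.0002
```

```bash
python3 -c "
from h import *
st(); plan([.573,.215,.10],-67.6,0,n=6,op=0)
"
```

```text
t 18.1 pos [0.5805 0.2178 0.0078] yaw -67.5 x [-0.061 -0.026 -0.998] F [ 0.1  0.2 -0.2] op 0.0002 q [ 0.24  0.31  1.72 -0.01  1.17 -0.14]
from [0.5805 0.2178 0.0078] n 6
[[-0.015, -0.002, -0.0, 0.0, 0.0, 0.6, 0], [-0.015, -0.002, -0.0, 0.0, 0.0, 0.6, 0], [-0.015, -0.002, -0.0, 0.0, 0.0, 0.6, 0], [-0.015, -0.002, -0.0, 0.0, 0.0, 0.6, 0], [-0.015, -0.002, -0.0, 0.0, 0.0, 0.6, 0], [-0.015, -0.002, -0.0, 0.0, 0.0, 0.6, 0]]
```

>>> arm_command --plan '[[[-0.02, 0, 0, 0, 0, 0.6, 0], [-0.025, 0, 0, 0, 0, 0.6, 0], [-0.025, 0, 0, 0, 0, 0.6, 0], [-0.025, 0, 0, 0, 0, 0.6, 0], [-0.025, 0, 0, 0, 0, 0.6, 0], [-0.02, 0, 0, 0, 0, 0.6, 0], [0, 0, 0, 0, 0, 0, 0], [0, 0, 0, 0, 0, 0, 0]]]'

```text
t: 18.77
tool_pos: [0.5929, 0.2229, 0.16]
tool_rot: [0.929, 1.355, -0.898]
contact_force: [-0.4, 0.1, -0.9]
opening: -0.0003
```

```bash
python3 -c "
from h import *
st(); plan([.513,.19,.17],22.4,0,n=18,op=0.0854)
"
```

```text
t 18.77 pos [0.5929 0.2229 0.16  ] yaw -67.5 x [ 0.023  0.008 -1.   ] F [-0.4  0.1 -0.9] op -0.0003 q [ 0.24  0.11  1.67  0.    1.33 -0.15]
from [0.5929 0.2229 0.16  ] n 18
[[-0.001, -0.005, -0.0, -5.0, 0.1, -0.1, 0.0854], [-0.001, -0.005, -0.0, -5.0, 0.1, -0.1, 0.0854], [-0.001, -0.005, -0.001, -5.0, 0.1, -0.1, 0.0854], [-0.001, -0.005, -0.001, -5.0, 0.1, -0.1, 0.0854], [-0.001, -0.004, -0.002, -5.0, 0.1, -0.1, 0.0854], [-0.001, -0.004, -0.002, -5.0, 0.1, -0.1, 0.0854], [-0.001, -0.004, -0.002, -5.0, 0.1, -0.1, 0.0854], [-0.001, -0.004, -0.003, -5.0, 0.1, -0.1, 0.0854], [-0.001, -0.004, -0.003, -5.0, 0.1, -0.1, 0.0854], [-0.001, -0.003, -0.003, -5.0, 0.1, -0.1, 0.0854], [-0.001, -0.003, -0.004, -5.0, 0.1, -0.1, 0.0854], [-0.001, -0.003, -0.004, -5.0, 0.1, -0.1, 0.0854], [-0.001, -0.002, -0.004, -5.0, 0.1, -0.1, 0.0854], [-0.001, -0.002, -0.004, -5.0, 0.1, -0.1, 0.0854], [-0.001, -0.002, -0.005, -5.0, 0.1, -0.1, 0.0854], [-0.001, -0.001, -0.005, -5.0, 0.1, -0.1, 0.0854], [-0.001, -0.001, -0.005, -5.0, 0.1, -0.1, 0.0854], [-0.001, -0.0, -0.005, -5.0, 0.1, -0.1, 0.0854]]
```

>>> arm_command --plan '[[[-0.003, -0.005, 0, -5, 0.1, -0.1, 0.0854], [-0.003, -0.005, 0, -5, 0.1, -0.1, 0.0854], [-0.003, -0.005, -0.001, -5, 0.1, -0.1, 0.0854], [-0.003, -0.005, -0.001, -5, 0.1, -0.1, 0.0854], [-0.003, -0.004, -0.002, -5, 0.1, -0.1, 0.0854], [-0.003, -0.004, -0.002, -5, 0.1, -0.1, 0.0854], [-0.003, -0.004, -0.002, -5, 0.1, -0.1, 0.0854], [-0.003, -0.004, -0.003, -5, 0.1, -0.1, 0.0854], [-0.003, -0.004, -0.003, -5, 0.1, -0.1, 0.0854], [-0.003, -0.003, -0.003, -5, 0.1, -0.1, 0.0854], [-0.003, -0.003, -0.004, -5, 0.1, -0.1, 0.0854], [-0.003, -0.003, -0.004, -5, 0.1, -0.1, 0.0854], [-0.003, -0.002, -0.004, -5, 0.1, -0.1, 0.0854], [-0.003, -0.002, -0.004, -5, 0.1, -0.1, 0.0854], [-0.003, -0.002, -0.005, -5, 0.1, -0.1, 0.0854], [-0.003, -0.001, -0.005, -5, 0.1, -0.1, 0.0854], [-0.003, -0.001, -0.005, -5, 0.1, -0.1, 0.0854], [-0.003, 0, -0.005, -5, 0.1, -0.1, 0.0854], [0, 0, 0, 0, 0, 0, 0.0854], [0, 0, 0, 0, 0, 0, 0.0854]]]'

```text
t: 20.43
tool_pos: [0.5082, 0.186, 0.1901]
tool_rot: [-0.373, 1.573, 0.369]
contact_force: [-0.0, -0.4, -0.3]
opening: 0.0853
```

```bash
python3 -c "
from h import *
st(); M,im=snap('wrist','w6.png'); np.savez('w6.npz',M=M); marks('wrist',M,['lock','dial_grip','shackle_bow'])
cv2.imwrite('pics/w6c.png',cv2.resize(im[110:290,140:380],(800,600),interpolation=cv2.INTER_CUBIC)[:,:,::-1])
M,im=snap('side'); marks('side',M,['shackle_bow','lock'])
M,im=snap('scene'); marks('scene',M,['shackle_bow','lock'])
plan([.513,.19,.10],22.4,0,n=6,op=0.0854)
"
```

```text
t 20.43 pos [0.5082 0.186  0.1901] yaw 27.0 x [-0.032 -0.01  -0.999] F [-0.  -0.4 -0.3] op 0.0853 q [ 0.22 -0.1   1.83 -0.    1.44 -1.83]
wrist lock 0.88 [0.5116 0.1903 0.0161]
wrist dial_grip 0.71 [0.5145 0.1883 0.0619]
wrist dial_grip 0.67 [0.4103 0.3715 0.0028]
wrist shackle_bow 0.82 [0.6057 0.2299 0.0332]
side shackle_bow 0.54 [0.604  0.2289 0.032 ]
side lock 0.72 [0.5132 0.196  0.0183]
side lock 0.45 [ 0.4226 -0.0124  0.0014]
scene shackle_bow 0.5 [0.6105 0.2299 0.0308]
scene lock 0.74 [0.5142 0.1869 0.0232]
from [0.5084 0.186  0.1912] n 6
[[0.015, 0.0, 0.001, 0.8, -0.3, -0.0, 0.0854], [0.015, 0.0, 0.001, 0.8, -0.3, -0.0, 0.0854], [0.015, 0.0, 0.001, 0.8, -0.3, -0.0, 0.0854], [0.015, 0.0, 0.001, 0.8, -0.3, -0.0, 0.0854], [0.015, 0.0, 0.001, 0.8, -0.3, -0.0, 0.0854], [0.015, 0.0, 0.001, 0.8, -0.3, -0.0, 0.0854]]
```

View pics/w6c.png

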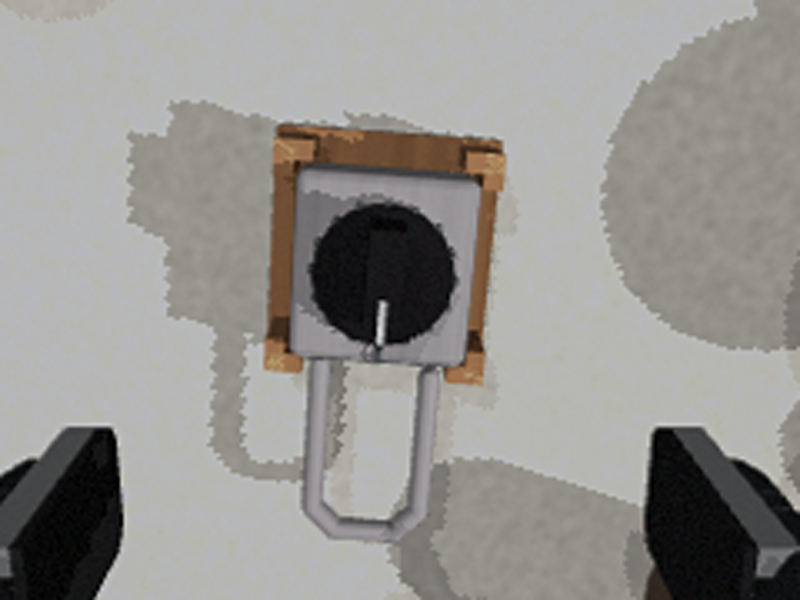

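The shackle is out: its bar has moved from row 393 in the earlier view to (370,530) in this crop. The measured travel is about 25 mm, and the pointer is still at the index. Descending to grip the case.

>>> arm_command --plan '[[[0.015, 0, 0.001, 0.8, -0.3, 0, 0.0854], [0.015, 0, 0.001, 0.8, -0.3, 0, 0.0854], [0.015, 0, 0.001, 0.8, -0.3, 0, 0.0854], [0.015, 0, 0.001, 0.8, -0.3, 0, 0.0854], [0.015, 0, 0.001, 0.8, -0.3, 0, 0.0854], [0.013, 0, 0.001, 0.8, -0.3, 0, 0.0854], [0, 0, 0, 0, 0, 0, 0.0854], [0, 0, 0, 0, 0, 0, 0.0854]]]'

```text
t: 21.6
tool_pos: [0.5147, 0.1888, 0.1026]
tool_rot: [-0.298, 1.544, 0.303]
contact_force: [-0.4, -0.1, 0.7]
opening: 0.0853
```

```bash
python3 -c "
from h import *
st(); plan([.513,.1899,.05],22.4,0,n=6,op=0.0854)
"
```

```text
t 21.6 pos [0.5147 0.1888 0.1026] yaw 22.0 x [ 0.005  0.005 -1.   ] F [-0.4 -0.1  0.7] op 0.0853 q [ 0.21 -0.02  1.91  0.    1.25 -1.74]
from [0.5147 0.1888 0.1026] n 6
[[0.009, 0.0, -0.0, -0.1, 0.1, -0.0, 0.0854], [0.009, 0.0, -0.0, -0.1, 0.1, -0.0, 0.0854], [0.009, 0.0, -0.0, -0.1, 0.1, -0.0, 0.0854], [0.009, 0.0, -0.0, -0.1, 0.1, -0.0, 0.0854], [0.009, 0.0, -0.0, -0.1, 0.1, -0.0, 0.0854], [0.009, 0.0, -0.0, -0.1, 0.1, -0.0, 0.0854]]
```

>>> arm_command --plan '[[[0.009, 0.0003, -0.0002, -0.1, 0.1, 0, 0.0854], [0.009, 0.0003, -0.0002, -0.1, 0.1, 0, 0.0854], [0.009, 0.0003, -0.0002, -0.1, 0.1, 0, 0.0854], [0.009, 0.0003, -0.0002, -0.1, 0.1, 0, 0.0854], [0.009, 0.0003, -0.0002, 0, 0, 0, 0.0854], [0.009, 0, 0, 0, 0, 0, 0.0854], [0, 0, 0, 0, 0, 0, 0.0854]]]'

```text
t: 22.18
tool_pos: [0.5153, 0.1906, 0.0466]
tool_rot: [-0.306, 1.546, 0.309]
contact_force: [-0.9, 0.0, -0.4]
opening: 0.0855
```

```bash
python3 -c "
from h import *
st(); plan([.513,.1899,.014],22.4,0,n=6,op=0.0854)
"
```

```text
t 22.18 pos [0.5153 0.1906 0.0466] yaw 22.5 x [ 0.003  0.003 -1.   ] F [-0.9  0.  -0.4] op 0.0855 q [ 0.22  0.06  1.93  0.    1.14 -1.75]
from [0.5153 0.1906 0.0466] n 6
[[0.005, 0.0, -0.0, 0.0, 0.0, -0.0, 0.0854], [0.005, 0.0, -0.0, 0.0, 0.0, -0.0, 0.0854], [0.005, 0.0, -0.0, 0.0, 0.0, -0.0, 0.0854], [0.005, 0.0, -0.0, 0.0, 0.0, -0.0, 0.0854], [0.005, 0.0, -0.0, 0.0, 0.0, -0.0, 0.0854], [0.005, 0.0, -0.0, 0.0, 0.0, -0.0, 0.0854]]
```

>>> arm_command --plan '[[[0.005, 0, -0.0003, 0, 0, 0, 0.0854], [0.005, 0, -0.0003, 0, 0, 0, 0.0854], [0.005, 0, -0.0003, 0, 0, 0, 0.0854], [0.005, 0, -0.0003, 0, 0, 0, 0.0854], [0.005, 0, -0.0003, 0, 0, 0, 0.0854], [0.005, 0, 0, 0, 0, 0, 0.0854], [0, 0, 0, 0, 0, 0, 0.0854]]]'

```text
t: 22.77
tool_pos: [0.514, 0.1901, 0.0133]
tool_rot: [-0.306, 1.546, 0.309]
contact_force: [-0.2, -0.0, -0.3]
opening: 0.0853
```

>>> arm_command --plan '[[[0, 0, 0, 0, 0, 0, 0.07], [0, 0, 0, 0, 0, 0, 0.05], [0, 0, 0, 0, 0, 0, 0.04], [0, 0, 0, 0, 0, 0, 0.04], [0, 0, 0, 0, 0, 0, 0.04], [0, 0, 0, 0, 0, 0, 0.04], [0, 0, 0, 0, 0, 0, 0.04]]]' --squeeze 80

```text
t: 23.35
tool_pos: [0.5144, 0.1901, 0.0135]
tool_rot: [-0.306, 1.545, 0.309]
contact_force: [0.7, -0.7, -1.3]
opening: 0.0606
```

```bash
python3 -c "
from h import *
st()"
```

```text
t 23.35 pos [0.5144 0.1901 0.0135] yaw 22.5 x [ 0.003  0.003 -1.   ] F [ 0.7 -0.7 -1.3] op 0.0606 q [ 0.22  0.11  1.94  0.    1.08 -1.75]
```

>>> arm_command --plan '[[[-0.005, 0, 0, 0, 0, 0, 0.04], [-0.01, 0, 0, 0, 0, 0, 0.04], [-0.015, 0, 0, 0, 0, 0, 0.04], [-0.02, 0, 0, 0, 0, 0, 0.04], [-0.025, 0, 0, 0, 0, 0, 0.04], [-0.03, 0, 0, 0, 0, 0, 0.04], [-0.03, 0, 0, 0, 0, 0, 0.04], [-0.03, 0, 0, 0, 0, 0, 0.04], [-0.03, 0, 0, 0, 0, 0, 0.04], [-0.025, 0, 0, 0, 0, 0, 0.04], [-0.015, 0, 0, 0, 0, 0, 0.04], [0, 0, 0, 0, 0, 0, 0.04]]]'

```text
t: 24.35
tool_pos: [0.5061, 0.188, 0.2573]
tool_rot: [-0.307, 1.561, 0.31]
contact_force: [0.5, 0.4, -3.5]
opening: 0.0606
```

```bash
python3 -c "
from h import *
st(); plan([.6375,-.1845,.26],8,0,n=20,op=0.04)
"
```

```text
t 24.35 pos [0.5061 0.188  0.2573] yaw 22.5 x [-0.013 -0.001 -1.   ] F [ 0.5  0.4 -3.5] op 0.0606 q [ 0.22 -0.16  1.77  0.    1.54 -1.75]
from [0.5061 0.188  0.2573] n 20
[[-0.0, -0.02, -0.001, 0.7, -0.0, -0.0, 0.04], [-0.0, -0.02, -0.001, 0.7, -0.0, -0.0, 0.04], [-0.0, -0.02, -0.001, 0.7, -0.0, -0.0, 0.04], [-0.0, -0.02, -0.0, 0.7, -0.0, -0.0, 0.04], [-0.0, -0.02, -0.0, 0.7, -0.0, -0.0, 0.04], [-0.0, -0.02, 0.0, 0.7, -0.0, -0.0, 0.04], [-0.0, -0.02, 0.0, 0.7, -0.0, -0.0, 0.04], [-0.0, -0.02, 0.001, 0.7, -0.0, -0.0, 0.04], [-0.0, -0.02, 0.001, 0.7, -0.0, -0.0, 0.04], [-0.0, -0.02, 0.001, 0.7, -0.0, -0.0, 0.04], [-0.0, -0.02, 0.001, 0.7, -0.0, -0.0, 0.04], [-0.0, -0.02, 0.002, 0.7, -0.0, -0.0, 0.04], [-0.0, -0.02, 0.002, 0.7, -0.0, -0.0, 0.04], [-0.0, -0.02, 0.002, 0.7, -0.0, -0.0, 0.04], [-0.0, -0.02, 0.002, 0.7, -0.0, -0.0, 0.04], [-0.0, -0.02, 0.003, 0.7, -0.0, -0.0, 0.04], [-0.0, -0.02, 0.003, 0.7, -0.0, -0.0, 0.04], [-0.0, -0.019, 0.003, 0.7, -0.0, -0.0, 0.04], [-0.0, -0.019, 0.003, 0.7, -0.0, -0.0, 0.04], [-0.0, -0.019, 0.004, 0.7, -0.0, -0.0, 0.04]]
```

>>> arm_command --plan '[[[-0.001, -0.01, -0.001, 0.7, 0, 0, 0.04], [-0.001, -0.02, -0.001, 0.7, 0, 0, 0.04], [-0.001, -0.02, -0.001, 0.7, 0, 0, 0.04], [-0.001, -0.02, 0, 0.7, 0, 0, 0.04], [-0.001, -0.02, 0, 0.7, 0, 0, 0.04], [-0.001, -0.02, 0, 0.7, 0, 0, 0.04], [-0.001, -0.02, 0, 0.7, 0, 0, 0.04], [-0.001, -0.02, 0.001, 0.7, 0, 0, 0.04], [-0.001, -0.02, 0.001, 0.7, 0, 0, 0.04], [-0.001, -0.02, 0.001, 0.7, 0, 0, 0.04], [-0.001, -0.02, 0.001, 0.7, 0, 0, 0.04], [-0.001, -0.02, 0.002, 0.7, 0, 0, 0.04], [-0.001, -0.02, 0.002, 0.7, 0, 0, 0.04], [-0.001, -0.02, 0.002, 0.7, 0, 0, 0.04], [-0.001, -0.02, 0.002, 0.7, 0, 0, 0.04], [-0.001, -0.02, 0.003, 0.7, 0, 0, 0.04], [-0.001, -0.02, 0.003, 0.7, 0, 0, 0.04], [-0.001, -0.015, 0.003, 0.7, 0, 0, 0.04], [-0.001, -0.01, 0.003, 0.7, 0, 0, 0.04], [0, 0, 0, 0, 0, 0, 0.04]]]'

```text
t: 26.02
tool_pos: [0.6049, -0.1759, 0.2278]
tool_rot: [-0.098, 1.652, 0.117]
contact_force: [-0.0, -0.2, -4.8]
opening: 0.0604
```

```bash
python3 -c "
from h import *
st(); plan([.638,-.1845,.2175],8,0,n=8,op=0.04)
M,im=snap('side'); marks('side',M,['eye','lock']); M,im=snap('scene'); marks('scene',M,['eye','lock'])
"
```

```text
t 26.02 pos [ 0.6049 -0.1759  0.2278] yaw 7.8 x [-0.084  0.006 -0.996] F [-0.  -0.2 -4.8] op 0.0604 q [-0.39  0.12  1.55 -0.03  1.55 -2.09]
from [ 0.6049 -0.1759  0.2278] n 8
[[0.001, -0.002, 0.004, -0.0, -0.6, -0.1, 0.04], [0.001, -0.002, 0.004, -0.0, -0.6, -0.1, 0.04], [0.001, -0.002, 0.004, -0.0, -0.6, -0.1, 0.04], [0.001, -0.002, 0.004, -0.0, -0.6, -0.1, 0.04], [0.001, -0.002, 0.004, -0.0, -0.6, -0.1, 0.04], [0.001, -0.002, 0.004, -0.0, -0.6, -0.1, 0.04], [0.001, -0.002, 0.004, -0.0, -0.6, -0.1, 0.04], [0.001, -0.002, 0.004, -0.0, -0.6, -0.1, 0.04]]
side eye 0.79 [ 0.636  -0.1847  0.1418]
side lock 0.67 [ 0.5991 -0.1703  0.2331]
scene lock 0.95 [ 0.6044 -0.1757  0.2358]
```

>>> arm_command --plan '[[[0, -0.0012, 0.004, 0, -0.6, -0.1, 0.04], [0, -0.0012, 0.004, 0, -0.6, -0.1, 0.04], [0, -0.0012, 0.004, 0, -0.6, -0.1, 0.04], [0, -0.0012, 0.004, 0, -0.6, -0.1, 0.04], [0, -0.0012, 0.004, 0, -0.6, -0.1, 0.04], [0, -0.0012, 0.004, 0, -0.6, -0.1, 0.04], [0, -0.0012, 0.004, 0, -0.6, -0.1, 0.04], [0, -0.0012, 0.003, 0, -0.6, -0.1, 0.04], [0, 0, 0, 0, 0, 0, 0.04], [0, 0, 0, 0, 0, 0, 0.04]]]'

```text
t: 27.15
tool_pos: [0.6411, -0.1759, 0.2298]
tool_rot: [-0.11, 1.553, 0.113]
contact_force: [-1.0, 0.6, -4.0]
opening: 0.0608
```

```bash
python3 -c "
from h import *
st(); plan([.6365,-.1848,.2175],8,0,n=4,op=0.04)
"
```

```text
t 27.15 pos [ 0.6411 -0.1759  0.2298] yaw 8.2 x [ 0.014  0.003 -1.   ] F [-1.   0.6 -4. ] op 0.0608 q [-0.38  0.14  1.53  0.01  1.47 -2.1 ]
from [ 0.6411 -0.1759  0.2298] n 4
[[0.003, -0.002, -0.001, 0.0, 0.2, -0.0, 0.04], [0.003, -0.002, -0.001, 0.0, 0.2, -0.0, 0.04], [0.003, -0.002, -0.001, 0.0, 0.2, -0.0, 0.04], [0.003, -0.002, -0.001, 0.0, 0.2, -0.0, 0.04]]
```

>>> arm_command --plan '[[[0.003, -0.002, -0.001, 0, 0.2, 0, 0.04], [0.003, -0.002, -0.001, 0, 0.2, 0, 0.04], [0.003, -0.002, -0.001, 0, 0.2, 0, 0.04], [0.003, -0.002, -0.001, 0, 0.2, 0, 0.04], [0, 0, 0, 0, 0, 0, 0.04], [0, 0, 0, 0, 0, 0, 0.04]]]'

```text
t: 27.65
tool_pos: [0.6374, -0.1856, 0.2156]
tool_rot: [-0.111, 1.571, 0.113]
contact_force: [-0.4, 0.1, -4.3]
opening: 0.0609
```

```bash
python3 -c "
from h import *
st(); plan([.6365,-.1848,.2175],8,0,n=2,op=0.04)
M,a=snap('side'); marks('side',M,['eye','lock','shackle_bow','chest_drawer0_handle','cup_a','scrap_bowl']); M,b=snap('scene'); marks('scene',M,['eye','lock','shackle_bow','chest_drawer0_handle'])
cv2.imwrite('pics/f1.png',np.hstack([cv2.resize(a[120:384,160:512],(400,300)),cv2.resize(b[120:360,80:400],(400,300))])[:,:,::-1])
"
```

```text
t 27.65 pos [ 0.6374 -0.1856  0.2156] yaw 8.2 x [-0.003  0.001 -1.   ] F [-0.4  0.1 -4.3] op 0.0609 q [-0.4   0.15  1.53 -0.    1.46 -2.11]
from [ 0.6374 -0.1856  0.2156] n 2
[[-0.001, 0.0, -0.0, 0.1, -0.1, -0.0, 0.04], [-0.001, 0.0, -0.0, 0.1, -0.1, -0.0, 0.04]]
side eye 0.68 [ 0.636  -0.1832  0.1433]
side lock 0.79 [ 0.6337 -0.1821  0.2194]
side shackle_bow 0.49 [ 0.7369 -0.1726  0.2332]
side chest_drawer0_handle 0.93 [ 0.5781 -0.195   0.0842]
side cup_a 0.82 [ 4.206e-01 -1.580e-02 -1.000e-04]
side cup_a 0.73 [0.5058 0.1902 0.0032]
side cup_a 0.55 [0.5814 0.3836 0.0027]
side scrap_bowl 0.77 [0.4078 0.3745 0.0018]
scene eye 0.68 [ 0.6387 -0.1856  0.1394]
scene lock 0.96 [ 0.6351 -0.1855  0.2215]
scene shackle_bow 0.88 [ 0.7413 -0.172   0.2337]
scene chest_drawer0_handle 0.78 [ 0.5854 -0.1963  0.0833]
```

View pics/f1.png

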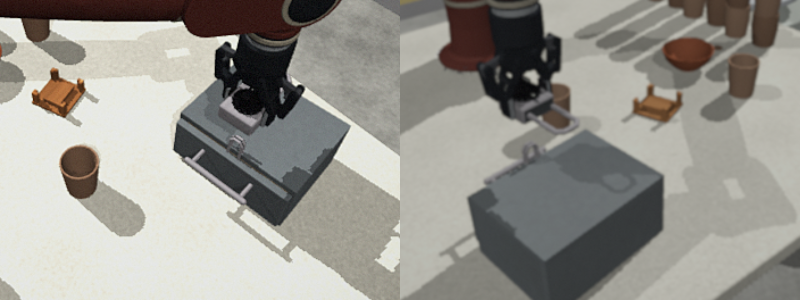

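The final view shows the lock level in the jaws above the eyes with its shackle extended, the cradle empty, the drawer flush, and the cups and bowl where they were. I'll make a 2 mm upward trim, hold still and hand in.

>>> arm_command --plan '[[[-0.002, 0, 0, 0, 0, 0, 0.04], [0, 0, 0, 0, 0, 0, 0.04], [0, 0, 0, 0, 0, 0, 0.04], [0, 0, 0, 0, 0, 0, 0.04], [0, 0, 0, 0, 0, 0, 0.04]]]'

```text
t: 28.67
tool_pos: [0.6377, -0.1854, 0.2186]
tool_rot: [-0.112, 1.569, 0.113]
contact_force: [0.8, 0.8, -4.5]
opening: 0.0606
```

```bash
python3 -c "
from h import *
st(); print(np.abs(ctrl.get_obs()['dq']).max()); finish_job()"
```

```text
t 28.67 pos [ 0.6377 -0.1854  0.2186] yaw 8.2 x [-0.002  0.001 -1.   ] F [ 0.8  0.8 -4.5] op 0.0606 q [-0.39  0.15  1.53 -0.    1.46 -2.11]
0.0018767983890710072
the job is handed in; nothing more can be done
```

The job is done and handed in at 28.7 s of robot time, with the arm still holding the open lock level above the eyes. `finish_job` gives no verdict, so these are my own last checks.

- **Drawer:** I pushed it by the handle until it met its stop, reading about 42 N along x (about 45–46 N in all) on the tool. That is above 40 N, but it came through the fingertips, not the arm or gripper body. The cameras then put the handle at its home position, with the drawer flush.
- **Dial:** I turned it about 74° clockwise and let go. In the wrist picture the pointer lines up with the index mark.
- **Shackle:** I pulled it to its hard stop. The bar moved about 25 mm in the pictures, and it was still about 104–107 mm from the lock's origin at the end, against 104 mm when fully open.
- **Lock:**
  - It hangs level to about 0.1° by the tool pose.
  - It sits within a few millimetres of the eye in plan.
  - Its underside is at about 0.221 m, roughly 8 cm above the eye's opening.
  - The grip is set to 80 N, and the arm was still.
- **Cups and bowl:** all were found where they stood at the start.

The cameras disagreed by a few millimetres: up to about 7 mm on the handle and 4 mm on the eye's height. A few moves ended several centimetres off their planned pose (about 4 cm low at worst), and I corrected them. I saw no sign of contact in the force readings.

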